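Clear the sample scale

ROBOT

A 6-joint arm with a two-finger parallel gripper is mounted at the origin on the work surface. World frame = base frame: x ahead of the robot, y to its left, z up, the work surface at z = 0. Lengths are in mm, angles in degrees, forces in N, time in s.
With the tool pointing down it reaches from about 300 to 950 mm from the base axis. Payload 3.1 kg.
Tool frame: the origin (TCP) lies on the centre line of the jaws, within the pads' length; the fingertips stand 19 mm ahead of it and the grasp point (between the pads) is the TCP (ctrl.tip_reach is the distance from the TCP to the fingertips, in mm); x points along the fingers, y is the direction in which the jaws open and shut, and the axes are right-handed (so a half turn about x gives the same grasp; the last joint's range is limited). The gripper opens to 85 mm and grips with 20 to 120 N. Pads are 22 mm wide; open, the fingers measure 114 mm over their backs; the gripper's body (76 mm by 85 mm) begins 54 mm behind the grasp point. The pads swing forward as they close: fully open they stand 13 mm farther back than shut.
Start: joints at [70.09, 17.653, 93.61, -0, 68.738, -3.994], TCP at [171.426, 601.037, 250.272] pointing down, gripper open.
Joint ranges: [-175.34, 175.34], [-45.06, 112.39], [2.9, 150.54], [-68.45, 248.45], [3.09, 151.38], [-168.51, 168.51]. Speed limits (degrees/s): [159.86, 159.86, 180, 180, 180, 180].

INTERFACE

Orientations are given as a 3x3 rotation matrix whose columns are the frame's x, y, z axes.
In Python, from workcell import ctrl gives the robot as it stands. The module is installed in compiled form; this text tells all that it offers.
- The arm moves only by the tool servo_tool, never from a script. Its argument "steps" is text: rows parted by semicolons, each of 6 numbers parted by spaces: the shift along the tool's x, y, z in mm, then the turn, a rotation vector about the tool's x, y, z in degrees. In form: dx dy dz wx wy wz; .... A call has 1 to 5 rows; each row shifts and turns the commanded pose from where the row before left it, along the tool's axes as they then stand; what a row does not reach is not made up. A row lasts 1/8 s, in which the tool goes at most 62.5 mm and 10.7 degrees, less where a joint would pass 70% of its speed; a pose out of reach is approached as far as the arm can. A call is refused whole if a number of a shift passes 62.5 or a number of a turn 10.7, either way. A call with a gripper value outside its range is refused whole. "jaw" is the finger opening in mm, from 0 to 85.4, set as the call begins (left out, the last holds). The fingers move at their own pace and stop on an object; "grip_force" is the grip in N (left out, the last holds). Time passes only in rows, so rows that do not move let the fingers close. It gives the time, the measured TCP pose, the force and the opening at its end, in the units of the state.
- ctrl.get_state(): the state, without advancing time (a new reading comes with each control period).
- ctrl.grab_frame(name): name is "scene" or "top" or "wrist"; returns (picture, depth): 480x640x3 uint8, red, green, blue; 480x640 float32, mm along the optical axis (not along the pixel's ray), 0 where there is no reading.
- ctrl.calibration(name): a dict with "mtx" (3x3 intrinsics, pixels), "eye" and "rotation" of the camera in the world; the wrist camera has in their place "tool_from_camera" (4x4, takes a point from camera to tool coordinates, whose origin is the TCP and whose axes are the tool frame's). Camera axes: x right, y down, z forward; pixel columns grow to the right and rows downward; lengths in mm; the calibration is good to about 2 mm. A picture is of the moment at which its call begins: read the wrist's pose just before it. calibration takes no time and is no camera call.
- ctrl.job_done(): hands the job in, once; it reports no verdict.
The state is a dict: "t": time; "qpos": joint angles; "joint_vel": joint speeds; "tau": joint torques, N m; "tcp_pos": TCP position; "tcp_rot": TCP orientation; "contact_force": force on the tool from outside, world axes, zero at the start; "torque": the same for the moment, N m; "grip_width": finger opening in mm.
Only numpy, scipy, OpenCV 4.12 (cv2) and the standard library are available. Lean on these libraries where they do the work, as an engineer would, in place of code of your own. Each camera call takes 0.05 s, during which the arm holds its last target. There are 200 camera calls.

TASK

Clear the bench scale after weighing: put the check weight with the red band back into the red well, standing upright and fully down, and hang the steel basket by its handle over both prongs of the orange hook, under the stand's wire shelf, so that it hangs freely. Leave everything else where it is.

Things in the scene. Friction and masses are not known exactly. Their poses are not given: they have to be found in the camera images.
- scale: Fixed bench scale, grey plinth with a steel platform 270 x 190 mm whose top is 50 mm above the table; a low white display block (30 mm high) on its -x end. Origin: centre of its underside on the table; x along the long side, z up. The basket stands on its +x half and the red weight on its -x half.
- basket: Loose round perforated steel basket (0.2 to 0.32 kg), 62 mm deep, outside diameter 92 mm at the floor, 120 mm at the rim. One rigid upright bail handle of 10 mm round bar: legs rise from the rim at y = +66 and -66 mm to a straight top bar along y at x = 0. Origin: centre of the underside, z up.
- basket_bar (a point): Centre of the basket's handle bar, 135 mm above the basket's underside; axes as the basket's, y along the bar. The bar is straight from y = -66 to 66 mm; its middle 44 mm is a black sleeve 13 mm thick.
- weight_red: Loose steel check weight with a red band and red top (0.4 to 0.6 kg): upright cylinder of diameter 38 mm up to 64 mm, then a narrow neck and a 28 mm knob, 82 mm high overall. Origin: centre of its underside, z along its axis.
- well_red: Fixed red block 76 x 76 x 26 mm with one round blind hole in the middle of its top, diameter 44 mm, 16 mm deep (floor 10 mm above the table); this is the red weight's slot. Origin: centre of its underside, z up.
- well_red_floor (a point): Centre of the floor of the red well's hole, 10 mm above the table, z up; the weight's underside rests here.
- stand: Fixed drip stand. Origin: on the table right below the valley of the hook; x points from the hook back to the posts, y along the hook's width, z up. White foot 190 x 200 mm, two steel posts at x = 100, y = +85 and -85 mm, joined by a crossbar at z = 246 mm that carries the hook; wire shelf on top.
- hook (a point): Where the bar's centre lies when the basket hangs: between the prongs, 205 mm above the table; axes as the stand's, bar along y. The hook is two parallel orange prongs of 8 mm bar at stand y = +40 and -40: from x = 100, z = 246 mm down to a flat valley x = 12 to -12 (centre line z = 196 mm), then up to open tips at x = -30, z = 214 mm.
- weight_yellow: Bystander: check weight like the red one with a yellow band, standing in the yellow well. Origin: centre of its underside.
- weight_blue: Bystander: check weight like the red one with a blue band, standing in the blue well. Origin: centre of its underside.
- corn: Bystander: loose yellow corn cob, 170 mm long, 47 mm thick, lying along its x axis. Origin: on the table under its middle.
- carrot: Bystander: loose orange carrot, about 195 mm long, 40 mm thick, lying along its x axis. Origin: on the table under its middle.
- tape: Bystander: loose roll of white tape lying flat, diameter 100 mm, 48 mm high. Origin: centre of its underside.
- reagent: Bystander: loose white reagent bottle with a blue cap, diameter 60 mm, 120 mm high. Origin: centre of its underside.
- jar: Bystander: loose amber jar with a green lid, diameter 64 mm, 85 mm high. Origin: centre of its underside.
- shelf_front (a point): Middle of the lower front edge of the stand's wire shelf, 12 mm behind the hook point (stand +x) and 305 mm above the table. The shelf runs from here back to stand x = 180 mm, y from -90 to 90 mm, a small dish on top. It leaves no room for an upright gripper above the hook: come from the stand's -x side, tilted.
- well_yellow: Fixed yellow block, same shape as the red well, holding the yellow weight. Origin: centre of its underside.
- well_blue: Fixed blue block, same shape as the red well, holding the blue weight. Origin: centre of its underside.

How it is judged (in metres and radians):
At the end, for the whole second after the job is handed in: Red weight upright (0.08 rad) on the red well's floor (6 mm sideways, 4 mm high). Basket at rest (under 40 mm/s), borne by the stand: bar centre within 22 mm (x), 25 mm (y), -6 to +8 mm (z) of the hook point, bar along hook's y within 0.2 rad, basket upright within 0.25 rad (horizontal distance between weight_red and well_red_floor below 0.006 m and z of weight_red in the frame of well_red_floor below 0.004 m and angle between weight_red's own z axis and vertical below 0.08 rad and x of basket_bar in the frame of hook between -0.022 and 0.022 m and y of basket_bar in the frame of hook between -0.025 and 0.025 m and z of basket_bar in the frame of hook between -0.006 and 0.008 m and angle between the y axis of basket and the y axis of stand, either way round below 0.2 rad and angle between basket's own z axis and vertical below 0.25 rad and contact force between basket and stand above 1 N and linear speed of basket below 0.04 m/s and linear speed of weight_red below 0.02 m/s); the robot touches nothing.
It fails at once if the yellow or blue weight is moved more than 20 mm (distance of any of weight_yellow, weight_blue from where it was at the start of the episode above 0.02 m).
It fails at once if a bystander (corn, carrot, tape, reagent bottle, jar) is moved more than 30 mm (distance of any of corn, carrot, tape, reagent, jar from where it was at the start of the episode above 0.03 m).
It also fails if it takes over 66 s, if anything falls off the work surface, if the arm or the gripper's body presses on something with over 40 N, if the wrist force passes 120 N, or if a joint passes its speed limit or range.

## Working session

There is one attempt and no reset: what is moved stays moved. The work goes in short steps, Python scripts to look and compute and a tool call to move; the robot and the scene stay as the last step left them, time stands still between calls to the robot, and variables do not carry over. Pictures are saved under pics/ and viewed, about 8 in all and at most 12, crops included, and the job is handed in when it is done.

Besides the shell and the picture viewer there is one more tool, called after "Emit:" as name(argument=value, ...) on one line, values as JSON. servo_tool: Moves the arm, as the interface text tells. Its arguments: {"type":"object","properties":{"steps":{"type":"string"},"jaw":{"type":"number"},"grip_force":{"type":"number"}},"required":["steps"]}

```bash
mkdir -p pics; cat > h.py <<'E'
import numpy as np, cv2
from workcell import ctrl
def world(name,st=None):
    if name=='wrist': st=ctrl.get_state()
    im,d=ctrl.grab_frame(name); c=ctrl.calibration(name); K=np.array(c['mtx'])
    v,u=np.mgrid[0:480,0:640]
    P=np.stack([(u-K[0,2])/K[0,0]*d,(v-K[1,2])/K[1,1]*d,d],-1)
    if name=='wrist':
        T=np.array(c['tool_from_camera']); P=P@T[:3,:3].T+T[:3,3]
        R=np.array(st['tcp_rot']); t=np.array(st['tcp_pos'])
    else: R=np.array(c['rotation']); t=np.array(c['eye'])
    W=P@R.T+t; W[d==0]=np.nan
    return im,W
def save(n,im): cv2.imwrite('pics/'+n+'.png',im[...,::-1])
E
python3 - <<'E'
from h import *
for n in ('top','scene'):
    im,W=world(n); save(n,im); np.savez('/tmp/'+n,im=im,W=W)
print(ctrl.calibration('wrist')['tool_from_camera'],ctrl.calibration('top')['eye'],ctrl.calibration('scene')['eye'])
print(ctrl.get_state())
E
```

```text
[[ 1.61931342e-04 -3.28196544e-01  9.44609444e-01 -1.23700906e+02]
 [ 9.99999583e-01 -7.95696398e-04 -4.47884663e-04  6.71979164e-01]
 [ 8.98616531e-04  9.44609123e-01  3.28196278e-01 -8.50667885e+01]
 [ 0.00000000e+00  0.00000000e+00  0.00000000e+00  1.00000000e+00]] [ 435.86613882  -18.12180366 1311.42009406] [ 973.26367419  774.23197741 1415.33728654]
{'t': 0.1, 'qpos': array([ 7.00897932e+01,  1.77002447e+01,  9.36837743e+01,  5.68931806e-04,
        6.87381876e+01, -3.99270477e+00]), 'joint_vel': array([-0.0295813 , -0.07941013, -0.05892604, -0.0242392 ,  0.03654769,
       -0.01068938]), 'tau': array([-6.18792310e-04, -4.16411698e+01, -2.77645433e+01, -8.07607012e-05,
        3.89861001e-03,  9.41206963e-06]), 'tcp_pos': array([171.1760141 , 600.34920957, 249.14109562]), 'tcp_rot': array([[-7.35055914e-04,  2.74255678e-01,  9.61656531e-01],
       [-2.00226641e-03,  9.61654459e-01, -2.74256617e-01],
       [-9.99997725e-01, -2.12708652e-03, -1.57736866e-04]]), 'contact_force': array([ 0.40511936, -0.21324613, -0.9926321 ]), 'torque': array([ 0.04786236, -0.01192959,  0.04192074]), 'grip_width': 85.74184217479016}
```

View pics/top.png

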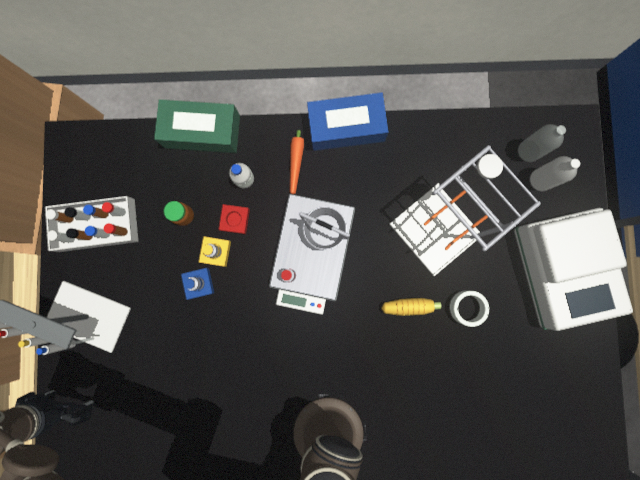

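View pics/scene.png

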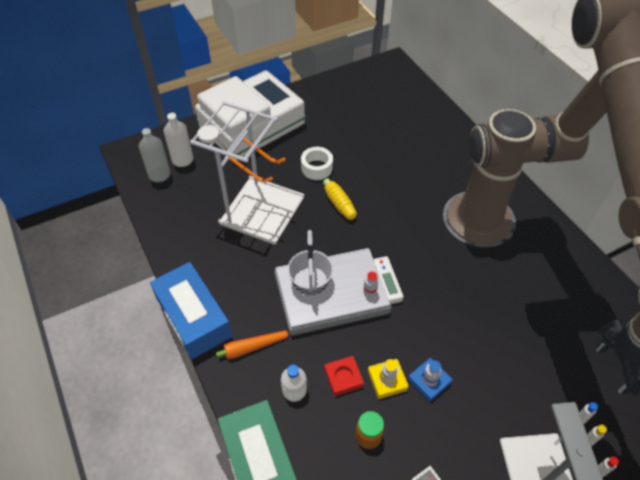

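Top view (x up, y left): red weight at (287,275), red well (233,218), basket (322,228) with its bar running left to right, and hook prongs from (425,222) and (447,247) toward the upper right. I'll measure these next.

```bash
python3 - <<'E'
from h import *
for n in ('top','scene'):
    z=np.load(f'/tmp/{n}.npz'); im=z['im'];W=z['W']; hsv=cv2.cvtColor(im,cv2.COLOR_RGB2HSV)
    H,S,V=[hsv[...,i].astype(int) for i in range(3)]
    X,Y,Z=W[...,0],W[...,1],W[...,2]
    red=((H<6)|(H>174))&(S>150)&(V>60)
    well=red&(Z>15)&(Z<35)&(Y>100)&(Y<300)
    def rep(nm,m,zz=True):
        p=W[m]; 
        if len(p)<3: print(n,nm,len(p));return
        print(n,nm,len(p),'med',np.nanmedian(p,0).round(1),'min',np.nanmin(p,0).round(),'max',np.nanmax(p,0).round())
        q=np.argwhere(m)
    rep('well',well)
    if well.sum()>9:
        r=cv2.minAreaRect(W[well][:,:2].astype(np.float32)); print('  rect',r)
    rep('wtop',red&(Z>110)&(Z<150)&(Y<200))
    plat=(abs(Z-50)<5)&(Y>-150)&(Y<250)&(X>250)&(X<800)&(S<60); rep('plat',plat); print('  rect',cv2.minAreaRect(W[plat][:,:2].astype(np.float32)))
    rim=(Z>90)&(Z<122)&(Y>-60)&(Y<120)&(X>350)&(X<700); rep('rim',rim); print('  circ',cv2.minEnclosingCircle(W[rim][:,:2].astype(np.float32)))
    bar=(Z>165)&(Z<205)&(Y>-120)&(Y<150)&(X>350)&(X<700); rep('bar',bar); print('  rect',cv2.minAreaRect(W[bar][:,:2].astype(np.float32)))
    # hook
    org=(H>4)&(H<18)&(S>150)&(Z>180)&(Z<270)&(Y<-150); rep('hook',org)
    k,lab,st,c=cv2.connectedComponentsWithStats(org.astype(np.uint8))
    for i in range(1,k):
        if st[i,4]>15:
            p=W[lab==i]; o=np.argsort(p[:,2]); print('  prong',st[i,4]); 
            for zz in (198,205,215,225,240): 
                s=abs(p[:,2]-zz)<4; print('   ',zz,s.sum(),p[s].mean(0).round() if s.any() else '')
    sh=(Z>290)&(Z<330)&(Y<-150)&(X>300)&(X<900)&(Y>-600); rep('shelf',sh); print('  rect',cv2.minAreaRect(W[sh][:,:2].astype(np.float32)))
    ft=(Z>3)&(Z<30)&(Y<-150)&(Y>-450)&(S<40)&(V>150)&(X>350); rep('foot',ft); print('  rect',cv2.minAreaRect(W[ft][:,:2].astype(np.float32)))
    for nm,a in (('ywell',(H>20)&(H<32)&(S>150)&(Y>0)),('bwell',(H>105)&(H<125)&(S>130)&(Y>100)&(X<520))): rep(nm,a&(Z>15)&(Z<35))
E
for n in 1; do python3 - <<'E'
import cv2
a=cv2.imread('pics/top.png')[130:330,160:560]; cv2.imwrite('pics/topc.png',cv2.resize(a,None,fx=2,fy=2,interpolation=2))
E
done
```

```text
top well 515 med [627.7 260.4  25.4] min [584. 220.  15.] max [669. 300.  32.]
  rect ((626.4439697265625, 263.0143127441406), (78.14241790771484, 75.82333374023438), 80.46842193603516)
top wtop 69 med [453.2 100.1 132.7] min [442.  89. 128.] max [466. 111. 136.]
top plat 4735 med [516.1  41.2  49.9] min [385. -89.  45.] max [765. 245.  55.]
  rect ((577.0037231445312, 102.40835571289062), (345.0111083984375, 316.4405517578125), 76.5231704711914)
top rim 426 med [578.3  13.3 108. ] min [437. -60.  90.] max [640. 116. 120.]
  circ ((533.55810546875, 33.73759078979492), 120.71717834472656)
top bar 232 med [579.9  -5.8 189.1] min [547. -69. 177.] max [613.  58. 195.]
  rect ((580.6581420898438, -5.7132110595703125), (140.44229125976562, 12.629019737243652), 63.83951187133789)
top hook 186 med [ 578.5 -339.2  222.7] min [ 507. -401.  195.] max [ 644. -255.  246.]
  prong 47
    198 0 
    205 0 
    215 0 
    225 16 [ 626. -329.  226.]
    240 12 [ 640. -347.  240.]
  prong 48
    198 16 [ 592. -286.  199.]
    205 16 [ 596. -290.  205.]
    215 8 [ 591. -285.  215.]
    225 0 
    240 
[... 1927 characters left out ...]
-288.  199.]
    205 22 [ 590. -284.  206.]
    215 29 [ 600. -297.  215.]
    225 17 [ 624. -327.  225.]
    240 11 [ 639. -347.  239.]
scene shelf 1185 med [ 637.7 -376.   314.7] min [ 495. -500.  290.] max [ 736. -257.  330.]
  rect ((613.5925903320312, -381.171630859375), (186.77908325195312, 173.1087646484375), 38.258758544921875)
scene foot 2939 med [ 576.8 -331.7   11.2] min [ 356. -450.    3.] max [ 713. -201.   28.]
  rect ((527.04931640625, -376.7515869140625), (340.9112854003906, 194.97442626953125), 38.050167083740234)
scene ywell 581 med [543.5 332.5  25.7] min [486.  67.  15.] max [865. 363.  35.]
scene bwell 572 med [452.4 383.2  25.6] min [391. 325.  15.] max [483. 415.  34.]
```

View pics/topc.png

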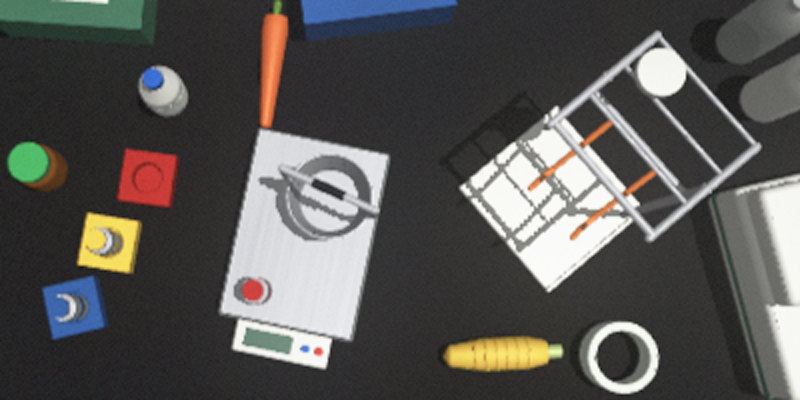

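```bash
cat >> h.py <<'E'
from scipy.spatial.transform import Rotation as Ro
def Rt(az,tilt=0):
    a,t=np.radians([az,tilt]); y0=np.array([np.cos(a),np.sin(a),0]); x0=np.array([0,0,-1.])
    z=np.cross(x0,y0); x=np.cos(t)*x0+np.sin(t)*y0
    return np.stack([x,np.cross(z,x),z],1)
def plan(pos,R,n=None,p0=None,R0=None,vmax=55):
    """rows (tool frame) from the present pose to pos,R; prints in batches of 5"""
    s=ctrl.get_state(); p=np.array(s['tcp_pos'] if p0 is None else p0,float); Rc=np.array(s['tcp_rot'] if R0 is None else R0)
    pos=np.array(pos,float); ang=np.degrees(Ro.from_matrix(Rc.T@R).magnitude())
    n=n or int(max(np.ceil(np.linalg.norm(pos-p)/vmax),np.ceil(ang/9.5),1)); rows=[]
    for i in range(n):
        k=n-i; d=(Rc.T@(pos-p)/k).round(1); w=(np.degrees(Ro.from_matrix(Rc.T@R).as_rotvec())/k).round(1)
        rows.append(' '.join('%g'%v for v in [*d,*w])); p=p+Rc@d; Rc=Rc@Ro.from_rotvec(np.radians(w)).as_matrix()
    for i in range(0,n,5): print('; '.join(rows[i:i+5]))
    return p,Rc
E
python3 - <<'E'
from h import *
plan([454,99.6,230],Rt(15))
E
```

```text
1.8 -36.7 37.2 5.4 0 0; 1.8 -33.1 40.5 5.4 0 0; 1.8 -29.1 43.4 5.4 0 0; 1.8 -24.9 46 5.4 0 0; 1.8 -20.4 48.1 5.4 0 0
1.8 -15.8 49.8 5.3 0 0; 1.8 -11.2 51.1 5.4 0 0; 1.8 -6.3 51.9 5.3 0 0; 1.8 -1.5 52.3 5.4 0 0; 1.9 3.5 52.2 5.3 0 0
1.8 8.2 51.6 5.4 0.1 0.1
```

Emit:
servo_tool(steps="1.8 -36.7 37.2 5.4 0 0; 1.8 -33.1 40.5 5.4 0 0; 1.8 -29.1 43.4 5.4 0 0; 1.8 -24.9 46 5.4 0 0; 1.8 -20.4 48.1 5.4 0 0", jaw=85)

```text
t: 0.72
tcp_pos: [300.3, 371.7, 240.9]
tcp_rot: [[-0.0, 0.683, 0.731], [-0.0, 0.731, -0.683], [-1.0, -0.0, 0.0]]
contact_force: [1.7, -0.4, -0.0]
grip_width: 85.0
```

Emit:
servo_tool(steps="1.8 -15.8 49.8 5.3 0 0; 1.8 -11.2 51.1 5.4 0 0; 1.8 -6.3 51.9 5.3 0 0; 1.8 -1.5 52.3 5.4 0 0; 1.9 3.5 52.2 5.3 0 0")

```text
t: 1.35
tcp_pos: [428.9, 144.2, 231.9]
tcp_rot: [[-0.0, 0.938, 0.345], [0.0, 0.345, -0.938], [-1.0, 0.0, -0.0]]
contact_force: [1.5, 0.7, -0.4]
grip_width: 84.6
```

Emit:
servo_tool(steps="1.8 8.2 51.6 5.4 0.1 0.1; 0 0 0 0 0 0; 0 0 0 0 0 0")

```text
t: 1.72
tcp_pos: [453.6, 100.4, 229.9]
tcp_rot: [[-0.0, 0.966, 0.258], [0.003, 0.258, -0.966], [-1.0, 0.0, -0.003]]
contact_force: [0.0, -0.5, 0.2]
grip_width: 84.7
```

```bash
python3 - <<'E'
from h import *
im,W=world('wrist'); save('w1',im)
print(ctrl.get_state()['tcp_pos'])
hsv=cv2.cvtColor(im,cv2.COLOR_RGB2HSV);H,S,V=[hsv[...,i].astype(int) for i in range(3)]
red=((H<6)|(H>174))&(S>150)&(V>60)
X,Y,Z=[W[...,i] for i in range(3)]
for lo,hi in ((128,136),(106,117)):
    m=red&(Z>lo)&(Z<hi)
    if m.sum()>9: print(lo,m.sum(),np.median(W[m],0),cv2.minEnclosingCircle(W[m][:,:2].astype(np.float32)))
bar=(Z>170)&(Z<200)&(abs(X-580)<70)&(abs(Y+6)<80)
print(bar.sum(), cv2.minAreaRect(W[bar][:,:2].astype(np.float32)) if bar.sum()>9 else '',np.nanmedian(W[bar],0))
E
```

```text
[453.44643167 100.91265499 229.96893974]
128 1786 [452.78525049 100.10948937 133.05824843] ((452.712890625, 99.44788360595703), 14.379488945007324)
4  [590.91964752  23.7228001  188.87138424]
```

View pics/w1.png

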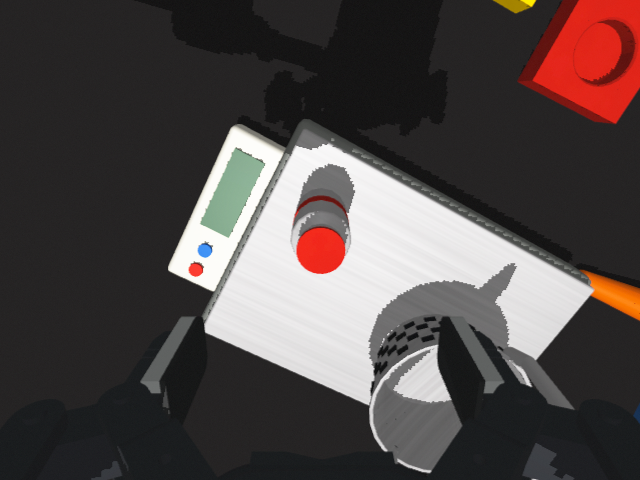

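Wrist view: weight knob at (320,250), with measured radius 14 mm as expected. The red well is at (600,50). Descending to grip.

Emit:
servo_tool(steps="35 -1 0.8 0 0 0; 35 0 0 0 0 0; 35 0 0 0 0 0; 27 0 0 0 0 0; 0 0 0 0 0 0")

```text
t: 2.4
tcp_pos: [450.6, 100.7, 96.4]
tcp_rot: [[-0.005, 0.965, 0.261], [0.002, 0.261, -0.965], [-1.0, -0.004, -0.003]]
contact_force: [-0.8, -0.3, 0.7]
grip_width: 84.9
```

Emit:
servo_tool(steps="0 0 0 0 0 0; 0 0 0 0 0 0; 0 0 0 0 0 0; 0 0 0 0 0 0; 0 0 0 0 0 0", jaw=20, grip_force=60)

```text
t: 3.02
tcp_pos: [454.1, 99.7, 99.9]
tcp_rot: [[0.002, 0.966, 0.258], [0.003, 0.258, -0.966], [-1.0, 0.002, -0.002]]
contact_force: [-2.9, -0.1, 6.6]
grip_width: 36.9
```

Emit:
servo_tool(steps="-10 0 0 0 0 0; -40 0 0 0 0 0; -50 0 0 0 0 0; -20 0 0 0 0 0; 0 0 0 0 0 0")

```text
t: 3.65
tcp_pos: [454.5, 99.3, 220.2]
tcp_rot: [[0.005, 0.966, 0.258], [0.003, 0.258, -0.966], [-1.0, 0.006, -0.001]]
contact_force: [-0.6, -0.2, -5.3]
grip_width: 36.4
```

```bash
python3 - <<'E'
from h import *
print(ctrl.get_state()['tcp_pos'])
im,W=world('wrist')
hsv=cv2.cvtColor(im,cv2.COLOR_RGB2HSV);H,S,V=[hsv[...,i].astype(int) for i in range(3)]
red=((H<6)|(H>174))&(S>150)&(V>60); Z=W[...,2]
m=red&(Z>236)&(Z<275); print(m.sum(),np.median(W[m],0) if m.any() else '')
plan([580,220,217],Rt(15))
E
```

```text
[454.52113703  99.33909645 220.16005629]
7137 [454.17142877 100.97790245 253.30544918]
0.5 38.4 -21 -0 -0 -0; 0.5 38.4 -21 -0 -0 -0; 0.4 38.5 -21 -0 -0 -0.1; 0.4 38.4 -20.9 -0 -0.1 -0
```

Emit:
servo_tool(steps="0.5 38.4 -21 0 0 0; 0.5 38.4 -21 0 0 0; 0.5 38.4 -21 0 0 0; 0.5 38.4 -21 0 0 0; 0 0 0 0 0 0")

```text
t: 4.32
tcp_pos: [580.6, 221.8, 213.4]
tcp_rot: [[-0.002, 0.966, 0.26], [0.002, 0.26, -0.966], [-1.0, -0.001, -0.002]]
contact_force: [0.8, -0.5, -5.9]
grip_width: 36.7
```

```bash
python3 - <<'E'
from h import *
for _ in range(2): ctrl.grab_frame('top')
s=ctrl.get_state(); print(s['tcp_pos'],s['tcp_rot'].round(3))
im,W=world('wrist'); save('w2',im); np.savez('/tmp/w2',im=im,W=W)
hsv=cv2.cvtColor(im,cv2.COLOR_RGB2HSV);H,S,V=[hsv[...,i].astype(int) for i in range(3)]
red=((H<6)|(H>174))&(S>130)&(V>50); Z=W[...,2]
zt=s['tcp_pos'][2]
m=red&(Z>zt+20)&(Z<zt+45)
zz=np.median(Z[m]); d=m&(abs(Z-zz)<2.5); print('knob z',zz,d.sum(),cv2.minEnclosingCircle(W[d][:,:2].astype(np.float32)),cv2.minAreaRect(W[d][:,:2].astype(np.float32)))
top=red&(abs(Z-26)<5); fl=red&(abs(Z-10)<5)&(np.hypot(W[...,0]-625,W[...,1]-262)<40)
print(top.sum(),np.median(Z[top]),cv2.minAreaRect(W[top][:,:2].astype(np.float32)))
print('floor',fl.sum(),np.median(Z[fl]))
# hole edge: closest top points ring per angle about centre
from scipy.optimize import least_squares
c=np.array(cv2.minAreaRect(W[top][:,:2].astype(np.float32))[0]); q=W[top][:,:2]
a=np.degrees(np.arctan2(*(q-c).T[::-1]))//15; r=np.hypot(*(q-c).T)
e=np.array([q[a==k][np.argmin(r[a==k])] for k in np.unique(a)])
f=least_squares(lambda p:np.hypot(e[:,0]-p[0],e[:,1]-p[1])-p[2],[*c,22],loss='soft_l1'); print('hole',f.x,f.cost,len(e))
E
```

```text
[578.17280914 219.66368237 213.4291872 ] [[-0.005  0.966  0.259]
 [-0.     0.259 -0.966]
 [-1.    -0.005 -0.001]]
knob z 246.51747854513258 7019 ((578.586181640625, 219.85292053222656), 15.049036026000977) ((578.5655517578125, 219.94651794433594), (28.283199310302734, 29.35198402404785), 33.90081787109375)
7701 26.05269097158495 ((525.8733520507812, 142.7758026123047), (413.411376953125, 103.18500518798828), 50.7649040222168)
floor 2379 10.10859214323213
hole [544.88793482  57.59775448 181.93846568] 5.94680755370452 4
```

View pics/w2.png

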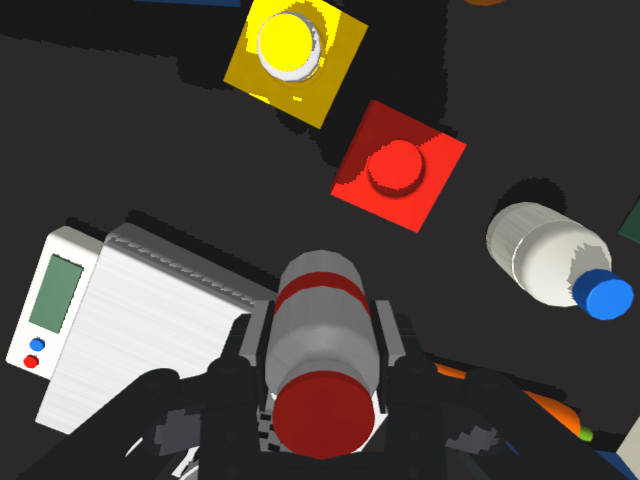

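Wrist view: weight held centred, knob top at (322,415); well hole at (397,167). I'll fit the hole with the points limited to the well.

```bash
python3 - <<'E'
from h import *
from scipy.optimize import least_squares
z=np.load('/tmp/w2.npz'); im,W=z['im'],z['W']
hsv=cv2.cvtColor(im,cv2.COLOR_RGB2HSV);H,S,V=[hsv[...,i].astype(int) for i in range(3)]
red=((H<6)|(H>174))&(S>130)&(V>50); Z=W[...,2]; near=np.hypot(W[...,0]-625,W[...,1]-262)<58
top=red&near&(abs(Z-26)<1.5); q=W[top][:,:2]; r=cv2.minAreaRect(q.astype(np.float32)); print(r)
fl=red&near&(abs(Z-10)<1.5); print(cv2.minEnclosingCircle(W[fl&(np.hypot(W[...,0]-r[0][0],W[...,1]-r[0][1])<24)][:,:2].astype(np.float32)))
c=np.array(r[0]); a=np.degrees(np.arctan2(*(q-c).T[::-1]))//15; rr=np.hypot(*(q-c).T)
e=np.array([q[a==k][np.argmin(rr[a==k])] for k in np.unique(a)])
f=least_squares(lambda p:np.hypot(e[:,0]-p[0],e[:,1]-p[1])-p[2],[*c,22],loss='soft_l1'); print('hole',f.x)
b=(np.abs(Z-115)<8)&(H>100)&(H<125)&(S>130); print('cap',np.median(W[b],0))
plan([f.x[0],f.x[1],120],Rt(15))
E
```

```text
((624.2283935546875, 262.82830810546875), (76.20771026611328, 76.5736312866211), 80.62395477294922)
((624.607666015625, 262.6338195800781), 21.991134643554688)
hole [624.03417641 263.06358601  21.97029791]
cap [744.2708466  235.81726896 119.58420356]
31.2 18.7 -10.1 -0 -0 0.1; 31.3 18.7 -10.1 -0 -0 0.1; 31.3 18.6 -10.1 -0 -0.1 0.1
```

Emit:
servo_tool(steps="31.2 18.7 -10.1 0 0 0.1; 31.3 18.6 -10.1 0 0 0.1; 31.3 18.6 -10.1 0 0 0.1; 25 0 0 0 0 0; 0 0 0 0 0 0")

```text
t: 5.1
tcp_pos: [622.7, 262.2, 94.1]
tcp_rot: [[-0.003, 0.966, 0.258], [0.0, 0.258, -0.966], [-1.0, -0.003, -0.001]]
contact_force: [-0.1, -1.0, -5.5]
grip_width: 36.6
```

Emit:
servo_tool(steps="0 0 0 0 0 0; 0 0 0 0 0 0; 0 0 0 0 0 0")

```text
t: 5.48
tcp_pos: [627.6, 264.4, 100.0]
tcp_rot: [[0.009, 0.966, 0.258], [0.004, 0.258, -0.966], [-1.0, 0.01, -0.002]]
contact_force: [-0.0, -0.8, -5.4]
grip_width: 36.7
```

```bash
python3 - <<'E'
from h import *
for _ in range(3):
    print(ctrl.get_state()['tcp_pos'].round(1)); ctrl.grab_frame('top')
s=ctrl.get_state()
im,W=world('wrist')
hsv=cv2.cvtColor(im,cv2.COLOR_RGB2HSV);H,S,V=[hsv[...,i].astype(int) for i in range(3)]
red=((H<6)|(H>174))&(S>130)&(V>50); Z=W[...,2]; zt=s['tcp_pos'][2]
m=red&(Z>zt+20)&(Z<zt+45); zz=np.median(Z[m]); d=m&(abs(Z-zz)<2.5); print('knob',zz,cv2.minEnclosingCircle(W[d][:,:2].astype(np.float32)))
R=s['tcp_rot']; print(R.round(3)); plan([623.8,262.7,zt],Rt(15),1)
E
```

```text
[627.6 264.4 100. ]
[627.4 264.3  99.6]
[627.2 264.3  99.3]
knob 132.10250144286766 ((626.954345703125, 264.41192626953125), 14.945605278015137)
[[ 0.007  0.966  0.258]
 [ 0.004  0.258 -0.966]
 [-1.     0.008 -0.002]]
-0.3 -3.4 0.7 -0 -0.1 -0.4
```

Emit:
servo_tool(steps="0 0 0 0 0 0; 0 0 0 0 0 0; 0 0 0 0 0 0; 0 0 0 0 0 0; 0 0 0 0 0 0")

```text
t: 6.3
tcp_pos: [626.8, 264.2, 98.2]
tcp_rot: [[0.006, 0.966, 0.259], [0.004, 0.259, -0.966], [-1.0, 0.007, -0.002]]
contact_force: [-0.3, -0.1, -5.1]
grip_width: 36.6
```

Emit:
servo_tool(steps="0 0 0 0 0 0; 0 0 0 0 0 0")

```text
t: 6.55
tcp_pos: [626.8, 264.2, 98.3]
tcp_rot: [[0.006, 0.966, 0.259], [0.004, 0.258, -0.966], [-1.0, 0.007, -0.002]]
contact_force: [-0.5, -0.2, -6.0]
grip_width: 36.7
```

Emit:
servo_tool(steps="9 -3.3 0.7 0 0 -0.4; 8 0 0 0 0 0; 0 0 0 0 0 0; 0 0 0 0 0 0; 0 0 0 0 0 0")

```text
t: 7.18
tcp_pos: [624.2, 262.9, 81.6]
tcp_rot: [[0.0, 0.966, 0.259], [0.002, 0.259, -0.966], [-1.0, 0.001, -0.002]]
contact_force: [-0.1, 0.5, -5.7]
grip_width: 36.7
```

Emit:
servo_tool(steps="0 0 0 0 0 0; 0 0 0 0 0 0; 0 0 0 0 0 0")

```text
t: 7.55
tcp_pos: [623.8, 262.7, 81.3]
tcp_rot: [[-0.0, 0.966, 0.259], [0.002, 0.259, -0.966], [-1.0, 0.0, -0.002]]
contact_force: [-0.7, -0.2, -5.4]
grip_width: 36.9
```

Spot on. Insert.

Emit:
servo_tool(steps="6 0 0 0 0 0; 6 0 0 0 0 0; 5 0 0 0 0 0; 0 0 0 0 0 0; 0 0 0 0 0 0")

```text
t: 8.18
tcp_pos: [623.8, 262.8, 64.1]
tcp_rot: [[-0.001, 0.966, 0.259], [0.002, 0.259, -0.966], [-1.0, -0.0, -0.002]]
contact_force: [0.8, 0.5, -5.6]
grip_width: 36.4
```

Emit:
servo_tool(steps="2 0 0 0 0 0; 2 0 0 0 0 0; 1.5 0 0 0 0 0; 0 0 0 0 0 0; 0 0 0 0 0 0")

```text
t: 8.8
tcp_pos: [624.0, 262.8, 60.0]
tcp_rot: [[-0.0, 0.966, 0.259], [0.002, 0.259, -0.966], [-1.0, 0.0, -0.002]]
contact_force: [-4.1, -1.8, 5.7]
grip_width: 36.3
```

On the floor (force reversed at the expected height). Release and rise.

Emit:
servo_tool(steps="-1.5 0 0 0 0 0; 0 0 0 0 0 0; 0 0 0 0 0 0; 0 0 0 0 0 0; 0 0 0 0 0 0", jaw=62)

```text
t: 9.43
tcp_pos: [623.8, 262.7, 60.1]
tcp_rot: [[-0.001, 0.966, 0.259], [0.002, 0.259, -0.966], [-1.0, -0.0, -0.002]]
contact_force: [0.1, 0.3, -0.0]
grip_width: 62.0
```

Emit:
servo_tool(steps="-15 0 0 0 0 0; -45 0 0 0 0 0; -55 0 0 0 0 0; -55 0 0 0 0 0; -20 0 0 0 0 0")

```text
t: 10.05
tcp_pos: [626.4, 263.3, 256.9]
tcp_rot: [[0.009, 0.966, 0.259], [0.005, 0.259, -0.966], [-1.0, 0.01, -0.003]]
contact_force: [0.5, -0.8, 0.2]
grip_width: 62.2
```

```bash
python3 - <<'E'
from h import *
z=np.load('/tmp/top.npz'); im,W=world('top')
hsv=cv2.cvtColor(im,cv2.COLOR_RGB2HSV);H,S,V=[hsv[...,i].astype(int) for i in range(3)]
red=((H<6)|(H>174))&(S>130)&(V>50); Z=W[...,2]
im,W=world('wrist'); hsv=cv2.cvtColor(im,cv2.COLOR_RGB2HSV);H,S,V=[hsv[...,i].astype(int) for i in range(3)]
red=((H<6)|(H>174))&(S>130)&(V>50); Z=W[...,2]; m=red&(Z>80)&(Z<105)
print(m.sum(), np.median(W[m],0) if m.any() else '', cv2.minEnclosingCircle(W[m][:,:2].astype(np.float32)))
# bar axis fit from first images
for n in ('top','scene'):
    q=np.load(f'/tmp/{n}.npz')['W']; b=(q[...,2]>183)&(q[...,2]<200)&(abs(q[...,0]-580)<75)&(abs(q[...,1]+6)<85); p=q[b]
    L=cv2.fitLine(p[:,:2].astype(np.float32),cv2.DIST_HUBER,0,.01,.01).ravel(); s=(p[:,:2]-L[2:])@L[:2]
    print(n,np.degrees(np.arctan2(L[1],L[0])),L[2:]+L[:2]*(s.min()+s.max())/2,s.max()-s.min(),np.median(p[:,2]))
for r in Rt(-27.4,45),: plan([580-.63*80,-6+.33*80,185+80],r)
E
```

```text
1145 [623.08255502 263.0002735   93.05764041] ((623.028076171875, 262.516845703125), 14.319536209106445)
top 63.530857 [580.33388862  -5.5553102 ] 140.43192064125273 189.10742671206822
scene 62.96624 [578.91315145  -7.1006801 ] 143.31275770427789 189.938116392756
-1.7 -22.2 29.9 5.7 -2.4 6.1; -2.6 -18.9 32.1 5.7 -2.4 6.1; -3 -15.3 33.9 5.7 -2.4 6.1; -3 -11.5 35.4 5.7 -2.4 6.1; -2.6 -7.7 36.4 5.7 -2.4 6.1
-1.6 -3.8 37.1 5.7 -2.5 6; -0.2 0.1 37.3 5.8 -2.4 6.1
```

Weight is seated (top at z 93, centred within about 1 mm). Next, a tilted standoff in front of the basket bar.

```bash
python3 - <<'E'
from h import *
R=Rt(-26.8,45); plan(np.array([579.6,-6.3,185])-110*R[:,0],R,8)
E
```

```text
-1.2 -21.5 24.6 4.9 -2.1 5.3; -2.2 -19.2 26.4 4.9 -2.1 5.3; -2.8 -16.6 28 4.9 -2.1 5.3; -3.2 -13.9 29.4 5 -2.1 5.3; -3.3 -11 30.6 4.9 -2.1 5.3
-3 -8 31.5 5 -2.1 5.3; -2.4 -5 32.2 5 -2 5.4; -1.7 -1.9 32.5 4.9 -2 5.3
```

Emit:
servo_tool(steps="-1.2 -21.5 24.6 4.9 -2.1 5.3; -2.2 -19.2 26.4 4.9 -2.1 5.3; -2.8 -16.6 28 4.9 -2.1 5.3; -3.2 -13.9 29.4 5 -2.1 5.3; -3.3 -11 30.6 4.9 -2.1 5.3", jaw=50)

```text
t: 10.78
tcp_pos: [549.3, 114.5, 253.1]
tcp_rot: [[0.445, 0.874, -0.196], [-0.156, -0.14, -0.978], [-0.882, 0.466, 0.074]]
contact_force: [0.2, -1.1, 0.1]
grip_width: 50.1
```

Emit:
servo_tool(steps="-3 -8 31.5 5 -2.1 5.3; -2.4 -5 32.2 5 -2 5.4; -1.7 -1.9 32.5 4.9 -2 5.3; 0 0 0 0 0 0; 0 0 0 0 0 0")

```text
t: 11.4
tcp_pos: [508.5, 28.7, 259.0]
tcp_rot: [[0.625, 0.639, -0.449], [-0.318, -0.316, -0.894], [-0.713, 0.701, 0.006]]
contact_force: [-0.0, 0.2, -0.5]
grip_width: 50.0
```

Emit:
servo_tool(steps="0 0 0 0 0 0; 0 0 0 0 0 0; 0 0 0 0 0 0; 0 0 0 0 0 0")

```text
t: 11.9
tcp_pos: [508.6, 28.3, 259.9]
tcp_rot: [[0.626, 0.637, -0.45], [-0.319, -0.317, -0.893], [-0.711, 0.703, 0.005]]
contact_force: [0.5, 0.6, -0.6]
grip_width: 49.9
```

```bash
python3 - <<'E'
from h import *
s=ctrl.get_state(); print(s['qpos'].round(1),s['tcp_pos'].round(1)); R=s['tcp_rot']; print(R.round(3))
im,W=world('wrist'); save('w3',im); np.savez('/tmp/w3',im=im,W=W)
b=(abs(W[...,2]-187)<9)&(abs(W[...,0]-580)<75)&(abs(W[...,1]+6)<85)&((W-s['tcp_pos'])@R[:,0]>40); p=W[b]
print(len(p))
L=cv2.fitLine(p[:,:2].astype(np.float32),cv2.DIST_HUBER,0,.01,.01).ravel(); t=(p[:,:2]-L[2:])@L[:2]
print(np.degrees(np.arctan2(L[1],L[0])),L[2:]+L[:2]*(t.min()+t.max())/2,t.max()-t.min(),np.median(p[:,2]))
dark=b&(im.max(-1)<90); print('sleeve',dark.sum(),np.median(W[dark],0),'tool',np.median((W[dark]-s['tcp_pos'])@R,0), np.ptp((W[dark]-s['tcp_pos'])@R,0))
E
```

```text
[ 13.8  -9.5 132.5 -56.3  33.5  82.5] [508.6  28.3 259.9]
[[ 0.626  0.637 -0.45 ]
 [-0.319 -0.317 -0.893]
 [-0.711  0.703  0.005]]
4270
63.590622 [576.0692238   -3.29608472] 140.3284142498 188.49259255761802
sleeve 1589 [576.74354199  -2.26183766 189.26467848] tool [102.86900737   2.73359663  -3.53698923] [10.37040488 12.84075776 94.4927981 ]
```

View pics/w3.png

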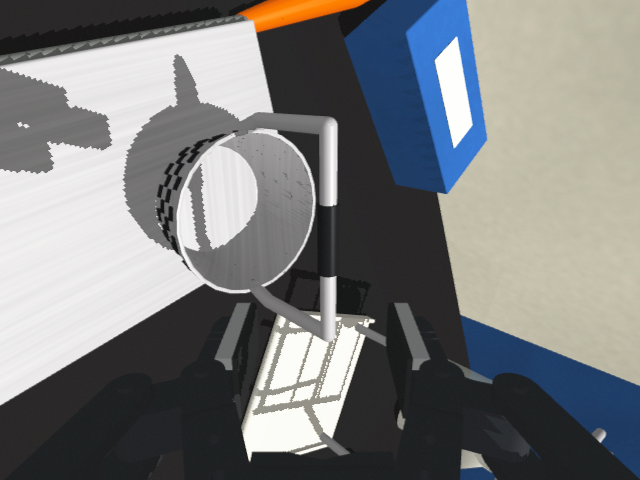

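Wrist view: black sleeve at (328,240), lined up between the jaws, bar parallel to tool z. Advance 109 mm and grip.

Emit:
servo_tool(steps="30 1.3 -1.8 0 0 0; 30 1.3 -1.7 0 0 0; 30 0 0 0 0 0; 19 0 0 0 0 0; 0 0 0 0 0 0")

```text
t: 12.58
tcp_pos: [581.1, -4.2, 195.5]
tcp_rot: [[0.611, 0.65, -0.452], [-0.314, -0.324, -0.892], [-0.727, 0.687, 0.006]]
contact_force: [-0.1, 1.0, 0.6]
grip_width: 50.3
```

Emit:
servo_tool(steps="0 0 0 0 0 0; 0 0 0 0 0 0; 0 0 0 0 0 0")

```text
t: 12.95
tcp_pos: [580.3, -3.3, 196.1]
tcp_rot: [[0.612, 0.65, -0.451], [-0.313, -0.324, -0.893], [-0.726, 0.688, 0.005]]
contact_force: [-0.2, -0.1, -0.4]
grip_width: 50.1
```

Emit:
servo_tool(steps="0 0 0 0 0 0; 0 0 0 0 0 0; 0 0 0 0 0 0; 0 0 0 0 0 0; 0 0 0 0 0 0", jaw=4, grip_force=90)

```text
t: 13.58
tcp_pos: [580.4, -3.6, 195.5]
tcp_rot: [[0.611, 0.65, -0.451], [-0.314, -0.324, -0.892], [-0.727, 0.687, 0.006]]
contact_force: [-2.2, 1.9, 0.9]
grip_width: 9.8
```

```bash
python3 - <<'E'
from h import *
s=ctrl.get_state(); print(s['tcp_pos'].round(1),s['qpos'].round(1))
im,W=world('wrist'); save('w4',im)
p=(W-s['tcp_pos'])@s['tcp_rot']
im2,W2=world('scene'); 
a=cv2.resize(im2[200:320,230:430],(800,480),interpolation=2)
save('w4',np.vstack([cv2.resize(im,(400,300)),cv2.resize(im2[180:330,210:410],(400,300),interpolation=2)]))
E
```

```text
[580.4  -3.6 195.5] [  6.6   5.  127.4 -68.4  24.2  92. ]
```

View pics/w4.png

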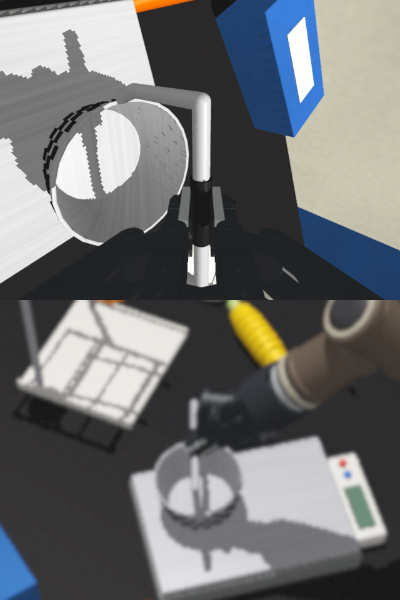

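j4 ran into its limit (-68.4), so the last few mm of travel were cut. The sleeve is between the pads, but 45° tilt is too steep for this side. I'll release, drop to 30° tilt about the bar, and regrip.

Emit:
servo_tool(steps="0 0 0 0 0 0; 0 0 0 0 0 0; 0 0 0 0 0 0; 0 0 0 0 0 0; 0 0 0 0 0 0", jaw=50)

```text
t: 14.3
tcp_pos: [580.5, -3.7, 195.6]
tcp_rot: [[0.611, 0.65, -0.451], [-0.314, -0.324, -0.892], [-0.727, 0.687, 0.006]]
contact_force: [0.2, 0.4, 0.9]
grip_width: 50.1
```

```bash
python3 - <<'E'
from h import *
s=ctrl.get_state(); print(s['tcp_pos'].round(1),s['qpos'].round(1))
im,W=world('wrist'); p=(W-s['tcp_pos'])@s['tcp_rot']
# bar part beyond the pads, tool coords
b=(abs(p[...,2]-45)<20)&(abs(p[...,1]+5)<14)&(abs(p[...,0])<25); q=p[b]; print(len(q),np.median(q,0),q.min(0),q.max(0))
plan([580,-5,185.5],Rt(-26.8,28))
E
```

```text
[580.5  -3.7 195.6] [  6.6   5.  127.4 -68.4  24.3  92. ]
1615 [ 4.48314356 -7.14332279 41.79891353] [  2.1428656  -18.96455078  25.12738029] [24.81487454 -1.82574082 64.92594929]
3.7 -3.4 0.7 0.1 0.1 -7.7; 4.2 -2.9 0.6 0.1 0.2 -7.7
```

Emit:
servo_tool(steps="2 -2 0.3 0 0 -4; 2 -1.8 0.3 0 0 -4; 2 -1.5 0.3 0 0 -4; 2 -1.5 0.3 0 0 -3.5; 0 0 0 0 0 0")

```text
t: 14.98
tcp_pos: [580.4, -5.0, 185.8]
tcp_rot: [[0.417, 0.789, -0.452], [-0.216, -0.398, -0.892], [-0.883, 0.469, 0.005]]
contact_force: [0.4, -0.6, 0.5]
grip_width: 50.1
```

Emit:
servo_tool(steps="0 0 0 0 0 0; 0 0 0 0 0 0; 0 0 0 0 0 0")

```text
t: 15.35
tcp_pos: [579.0, -4.4, 184.8]
tcp_rot: [[0.415, 0.79, -0.451], [-0.216, -0.396, -0.893], [-0.884, 0.468, 0.006]]
contact_force: [0.0, 0.7, -1.4]
grip_width: 50.1
```

```bash
python3 - <<'E'
from h import *
s=ctrl.get_state(); print(s['tcp_pos'].round(1),s['qpos'].round(1))
plan([580.6,-4.6,185],Rt(-26.8,28))
E
```

```text
[579.   -4.4 184.8] [  2.1   6.8 119.9 -26.4  31.2  48.8]
0.5 1.5 -0.5 0.2 0.3 0.1
```

Emit:
servo_tool(steps="0.5 1.5 -0.5 0 0 0; 0 0 0 0 0 0; 0 0 0 0 0 0; 0 0 0 0 0 0; 0 0 0 0 0 0", jaw=4)

```text
t: 15.98
tcp_pos: [581.3, -4.7, 185.7]
tcp_rot: [[0.416, 0.79, -0.451], [-0.215, -0.396, -0.893], [-0.884, 0.468, 0.005]]
contact_force: [-0.8, 0.3, 2.4]
grip_width: 10.6
```

Emit:
servo_tool(steps="-13.2 7 0 0 0 0; -26.5 14.1 0 0 0 0; -35.3 18.8 0 0 0 0; -17.6 9.4 0 0 0 0; 0 0 0 0 0 0")

```text
t: 16.6
tcp_pos: [582.4, -4.3, 292.8]
tcp_rot: [[0.419, 0.788, -0.451], [-0.215, -0.397, -0.892], [-0.882, 0.471, 0.003]]
contact_force: [-0.4, 1.3, -2.3]
grip_width: 10.1
```

```bash
python3 - <<'E'
from h import *
for _ in range(6): ctrl.grab_frame('top')
s=ctrl.get_state(); print(s['tcp_pos'].round(1),s['qpos'].round(1),s['contact_force'],s['grip_width'])
im,W=world('wrist'); p=(W-s['tcp_pos'])@s['tcp_rot']
b=(abs(p[...,2]-45)<14)&(abs(p[...,1])<14)&(abs(p[...,0])<25); q=p[b]; print(len(q),np.median(q,0))
im2,W2=world('scene'); save('s5',np.vstack([cv2.resize(im,(400,300)),cv2.resize(im2[150:330,200:440],(400,300),interpolation=2)]))
# route: hook estimate (554,-303), x_s az -51.7
xs=np.array([.62,-.785,0]); H=np.array([554,-303,205.])
P=H-90*xs+[0,0,85]; print('pre',P); a,b=plan(P,Rt(-51.7,28))
E
```

```text
[580.4  -4.5 288.1] [  2.   -1.  114.6 -19.5  43.6  40.2] [ 0.20384847 -0.48486042 -2.73306797] 10.320672546061354
848 [-3.4904329  -0.51375848 38.80706601]
pre [ 498.2  -232.35  290.  ]
2.8 5.1 48.1 4.4 -2.3 0; 4.7 8.8 47.5 4.4 -2.2 0; 6.5 12.4 46.4 4.5 -2.3 0; 8.4 15.9 45 4.4 -2.2 0.1; 10.1 19.3 43.4 4.5 -2.3 0
```

View pics/s5.png

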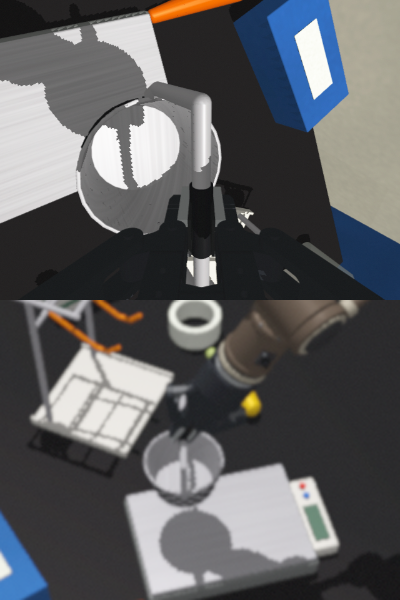

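Basket lifted and hanging upright in the grip. Carry it to a standoff 120 mm in front of the hook.

```bash
python3 - <<'E'
from h import *
plan([480,-209,245],Rt(-51.7,28),6)
E
```

```text
6.9 -3.2 38 3.7 -1.9 0; 8.1 -0.7 37.8 3.7 -1.9 0; 9.4 1.7 37.5 3.7 -1.9 0; 10.6 4.1 37 3.7 -1.9 0; 11.8 6.4 36.3 3.7 -1.8 0.1
13 8.8 35.4 3.7 -1.9 0
```

Emit:
servo_tool(steps="6.9 -3.2 38 3.7 -1.9 0; 8.1 -0.7 37.8 3.7 -1.9 0; 9.4 1.7 37.5 3.7 -1.9 0; 10.6 4.1 37 3.7 -1.9 0; 11.8 6.4 36.3 3.7 -1.8 0.1")

```text
t: 17.62
tcp_pos: [496.9, -175.8, 253.0]
tcp_rot: [[0.317, 0.594, -0.739], [-0.347, -0.653, -0.673], [-0.883, 0.47, -0.001]]
contact_force: [-0.1, -0.6, -3.0]
grip_width: 10.5
```

Emit:
servo_tool(steps="13 8.8 35.4 3.7 -1.9 0; 0 0 0 0 0 0; 0 0 0 0 0 0; 0 0 0 0 0 0; 0 0 0 0 0 0")

```text
t: 18.25
tcp_pos: [481.3, -208.3, 246.4]
tcp_rot: [[0.294, 0.547, -0.784], [-0.368, -0.693, -0.621], [-0.882, 0.471, -0.002]]
contact_force: [0.3, -0.1, -2.8]
grip_width: 10.0
```

Emit:
servo_tool(steps="0 0 0 0 0 0; 0 0 0 0 0 0; 0 0 0 0 0 0; 0 0 0 0 0 0; 0 0 0 0 0 0")

```text
t: 18.88
tcp_pos: [480.8, -209.0, 246.1]
tcp_rot: [[0.292, 0.546, -0.785], [-0.368, -0.693, -0.619], [-0.883, 0.47, -0.002]]
contact_force: [0.6, -0.3, -2.5]
grip_width: 10.3
```

```bash
python3 - <<'E'
from h import *
s=ctrl.get_state(); print(s['tcp_pos'].round(1),s['qpos'].round(1)); print(s['tcp_rot'].round(3))
im,W=world('wrist'); 
hsv=cv2.cvtColor(im,cv2.COLOR_RGB2HSV);H,S,V=[hsv[...,i].astype(int) for i in range(3)]
z0=np.array([554,-303,0]); a=np.radians(-51.7); Rs=np.array([[np.cos(a),-np.sin(a),0],[np.sin(a),np.cos(a),0],[0,0,1]])
def show(n,W,m):
    p=(W[m]-z0)@Rs
    for sg in (1,-1):
        q=p[(p[:,1]*sg>0)]
        print(n,'side',sg,len(q))
        if len(q)<5: continue
        L=cv2.fitLine(q[:,:2].astype(np.float32),cv2.DIST_HUBER,0,.01,.01).ravel(); print('  line dir',np.degrees(np.arctan2(L[1],L[0])),'y at0',L[3]-L[2]*L[1]/L[0],'xmin',q[:,0].min())
        for lo in range(-40,100,15):
            r=q[(q[:,0]>=lo)&(q[:,0]<lo+15)]
            if len(r): print('   ',lo,len(r),np.median(r,0).round(1))
show('wrist',W,(H>4)&(H<18)&(S>150)&(W[...,2]>180)&(W[...,2]<260)&(W[...,1]<-200))
im2,W2=world('scene'); hsv=cv2.cvtColor(im2,cv2.COLOR_RGB2HSV);H2,S2=hsv[...,0],hsv[...,1]
show('scene',W2,(H2>4)&(H2<18)&(S2>150)&(W2[...,2]>180)&(W2[...,2]<260)&(W2[...,1]<-200))
q=np.load('/tmp/top.npz'); hsv=cv2.cvtColor(q['im'],cv2.COLOR_RGB2HSV);W3=q['W']
show('top',W3,(hsv[...,0]>4)&(hsv[...,0]<18)&(hsv[...,1]>150)&(W3[...,2]>180)&(W3[...,2]<260)&(W3[...,1]<-200))
save('s6',np.vstack([cv2.resize(im,(480,360)),cv2.resize(im2[90:270,180:420],(480,240),interpolation=2)]))
E
```

```text
[ 480.8 -209.   246.1] [-20.3  -4.8 123.6 -22.8  39.   46.5]
[[ 0.292  0.546 -0.785]
 [-0.368 -0.693 -0.619]
 [-0.883  0.47  -0.002]]
wrist side 1 2815
  line dir -0.7467075 y at0 41.22713 xmin -30.396164488977373
    -40 216 [-28.   40.7 215.7]
    -25 140 [-19.   43.3 206.4]
    -10 217 [ -1.1  41.5 199.3]
    5 331 [ 14.2  40.7 199.6]
    20 462 [ 27.6  40.5 205.8]
    35 439 [ 42.4  40.4 214.5]
    50 436 [ 57.5  40.4 223.1]
    65 439 [ 72.4  40.5 231.5]
    80 135 [ 82.1  40.3 237.1]
wrist side -1 2813
  line dir -0.7235726 y at0 -37.565044 xmin -30.616718538934048
    -40 174 [-27.8 -38.2 215.7]
    -25 262 [-17.9 -36.7 205.6]
    -10 226 [ -1.7 -37.4 198.9]
    5 261 [ 13.5 -38.  199.5]
    20 359 [ 27.7 -38.4 205.8]
    35 361 [ 42.5 -38.4 214.4]
    50 358 [ 57.6 -38.4 223.1]
    65 363 [ 72.6 -38.5 231.4]
    80 342 [ 87.2 -38.6 240. ]
    95 107 [ 97.1 -39.  245.6]
scene side 1 127
  line dir -0.7341575 y at0 40.8253 xmin -29.30067222619582
    -40 3 [-28.1  41.5 219.8]
    -25 15 [-19.9  41.7 213.8]
    -10 7 [ -1.8  40.3 201.4]
    5 15 [ 13.3  39.2 200.7]
    20 10 [ 2
[... 534 characters left out ...]
42.9 243.1]
top side 1 95
  line dir -0.33226925 y at0 40.885674 xmin -28.03807250016501
    -40 3 [-26.7  41.2 216.7]
    -25 6 [-17.2  41.  210.5]
    -10 7 [ -0.8  40.8 199.5]
    5 12 [ 11.9  41.1 200.5]
    20 12 [ 28.4  40.2 206.9]
    35 8 [ 40.2  40.5 211.1]
    50 8 [ 61.4  40.7 226.3]
    65 20 [ 72.2  40.6 231.6]
    80 19 [ 88.3  40.3 237.9]
top side -1 91
  line dir -0.51267475 y at0 -38.90469 xmin -26.39837901853347
    -40 3 [-25.4 -38.8 218.4]
    -25 7 [-18.1 -38.5 212.1]
    -10 3 [ -6.8 -38.8 201.5]
    5 10 [ 13.4 -39.3 199.2]
    20 12 [ 27.2 -39.8 206.2]
    35 8 [ 38.7 -39.3 213.1]
    50 7 [ 61.5 -39.2 225.4]
    65 21 [ 72.6 -39.5 231.7]
    80 20 [ 87.6 -39.7 237.4]
```

View pics/s6.png

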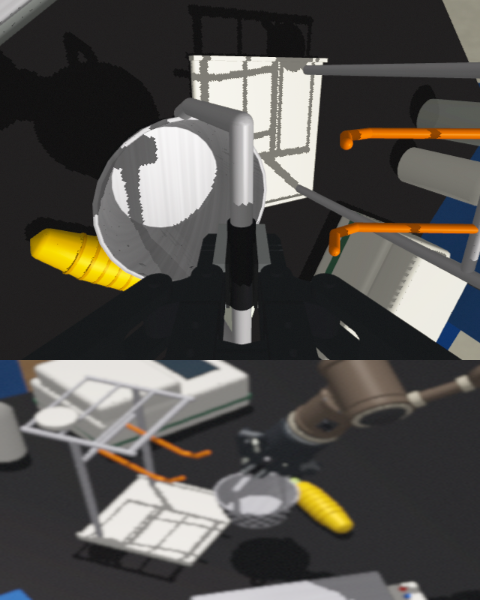

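Wrist view: both prongs visible right of the bar, tips at (347,140) and (335,240); basket upright. Measured hook ≈ (555.5,-303). I'll check how the bar is centred in the grip, then go in.

```bash
python3 - <<'E'
from h import *
s=ctrl.get_state(); im,W=world('wrist'); p=(W-s['tcp_pos'])@s['tcp_rot']
b=(abs(p[...,1])<9)&(abs(p[...,0])<10)&(p[...,2]>12)&(p[...,2]<90)&(im.min(-1)>90); q=p[b]; print(len(q),np.percentile(q[:,2],[1,50,99,99.9]),np.median(q,0))
dark=(abs(p[...,1])<6)&(abs(p[...,0])<10)&(abs(p[...,2])<35)&(im.max(-1)<80); print(dark.sum(),np.percentile(p[dark][:,2],[2,98]),np.median(p[dark],0))
E
```

```text
1135 [25.26192949 35.78240164 47.27384435 50.05046607] [-3.71040789 -0.50788996 35.78240164]
3628 [-20.40944541  22.60925139] [-5.468585   -0.48698134 -1.91481958]
```

Emit:
servo_tool(steps="14.4 20.7 0 0 0 0; 14.4 20.7 0 0 0 0; 14.4 20.7 0 0 0 0; 0 0 0 0 0 0; 0 0 0 0 0 0")

```text
t: 19.65
tcp_pos: [526.6, -267.5, 236.6]
tcp_rot: [[0.291, 0.546, -0.785], [-0.368, -0.694, -0.619], [-0.883, 0.469, -0.001]]
contact_force: [-0.6, 0.2, -3.3]
grip_width: 10.5
```

Emit:
servo_tool(steps="0 0 0 0 0 0; 0 0 0 0 0 0; 0 0 0 0 0 0")

```text
t: 20.02
tcp_pos: [527.2, -267.6, 237.4]
tcp_rot: [[0.293, 0.546, -0.785], [-0.368, -0.693, -0.62], [-0.882, 0.47, -0.002]]
contact_force: [-0.4, -0.4, -3.1]
grip_width: 10.2
```

Emit:
servo_tool(steps="6.4 9.8 0 0 0 0; 6.4 9.8 0 0 0 0; 6.3 9.9 0 0 0 0; 0 0 0 0 0 0; 0 0 0 0 0 0")

```text
t: 20.65
tcp_pos: [548.7, -295.5, 233.8]
tcp_rot: [[0.291, 0.546, -0.785], [-0.368, -0.694, -0.619], [-0.883, 0.469, -0.001]]
contact_force: [-0.3, 0.1, -2.7]
grip_width: 10.4
```

Emit:
servo_tool(steps="5.8 -0.8 0 0 0 0; 5.8 -0.8 0 0 0 0; 5.8 -0.8 0 0 0 0; 5.8 -0.8 0 0 0 0; 0 0 0 0 0 0")

```text
t: 21.28
tcp_pos: [553.5, -301.4, 210.9]
tcp_rot: [[0.291, 0.547, -0.785], [-0.367, -0.694, -0.619], [-0.883, 0.468, -0.001]]
contact_force: [0.5, 1.2, -6.1]
grip_width: 10.1
```

Emit:
servo_tool(steps="0 0 0 0 0 0; 0 0 0 0 0 0; 0 0 0 0 0 0")

```text
t: 21.65
tcp_pos: [553.2, -301.3, 211.2]
tcp_rot: [[0.29, 0.547, -0.785], [-0.367, -0.694, -0.619], [-0.884, 0.468, -0.001]]
contact_force: [0.3, 1.5, -7.8]
grip_width: 10.3
```

The downward force rose to about 8 N instead of falling. Looking before going further.

```bash
python3 - <<'E'
from h import *
s=ctrl.get_state(); print(s['contact_force'].round(1),s['torque'].round(2),s['qpos'].round(1))
im,W=world('wrist'); im2,W2=world('scene'); im3,_=world('top')
save('s7',np.vstack([cv2.resize(im,(560,360))[:, :],np.hstack([cv2.resize(im2[90:230,180:340],(280,240),interpolation=2),cv2.resize(im3[140:300,370:550],(280,240),interpolation=2)])]))
E
```

```text
[ 0.3  1.5 -7.8] [0.76 0.6  0.07] [-27.3   9.5 113.2 -20.6  33.3  39.4]
```

View pics/s7.png

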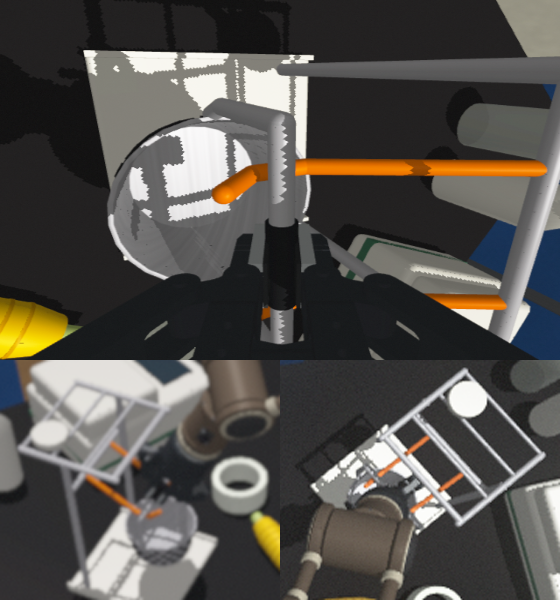

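Emit:
servo_tool(steps="1.8 -0.9 0 0 0 0; 0 0 0 0 0 0; 0 0 0 0 0 0")

```text
t: 22.18
tcp_pos: [554.3, -302.0, 210.5]
tcp_rot: [[0.293, 0.546, -0.785], [-0.368, -0.693, -0.619], [-0.882, 0.471, -0.002]]
contact_force: [-1.0, 0.8, -7.9]
grip_width: 10.0
```

Emit:
servo_tool(steps="-1.4 -2.7 0 0 0 0; -1.4 -2.6 0 0 0 0; 0 0 0 0 0 0; 0 0 0 0 0 0; 0 0 0 0 0 0")

```text
t: 22.8
tcp_pos: [550.6, -297.2, 210.5]
tcp_rot: [[0.293, 0.546, -0.785], [-0.368, -0.693, -0.619], [-0.882, 0.471, -0.002]]
contact_force: [-0.2, -0.3, -2.2]
grip_width: 10.4
```

```bash
python3 - <<'E'
from h import *
s=ctrl.get_state(); print(s['contact_force'].round(1),s['torque'].round(2),s['tcp_pos'].round(1))
im,W=world('wrist'); 
a=np.radians(-51.7); Rs=np.array([[np.cos(a),-np.sin(a),0],[np.sin(a),np.cos(a),0],[0,0,1]]); Q=(W-[555.5,-303,0])@Rs
p=(W-s['tcp_pos'])@s['tcp_rot']
b=(abs(p[...,1])<9)&(abs(p[...,0])<12)&(p[...,2]>25)&(p[...,2]<47)&(im.min(-1)>60); print('bar tool',np.median(p[b],0),'stand',np.median(Q[b],0))
# rim: bright ring points; tilt of basket by rim plane
r=(Q[...,2]>110)&(Q[...,2]<165)&(np.hypot(Q[...,0],Q[...,1])<75); q=Q[r]; print(len(q))
# top edge points per angle
an=np.degrees(np.arctan2(q[:,1],q[:,0]+5))//20
for k in np.unique(an):
    v=q[an==k]; i=np.argmax(v[:,2]); print(k*20,v[i].round(1),end=' ')
hsv=cv2.cvtColor(im,cv2.COLOR_RGB2HSV); m=(hsv[...,0]>4)&(hsv[...,0]<18)&(hsv[...,1]>150)&(Q[...,2]>180); q=Q[m]
print(); 
for lo in range(-40,60,10):
    v=q[(q[:,0]>=lo)&(q[:,0]<lo+10)]
    if len(v): print(lo,np.median(v,0).round(1),v[:,2].max().round(1))
E
```

```text
[-0.2 -0.3 -2.2] [ 0.38  0.28 -0.03] [ 550.6 -297.2  210.5]
bar tool [-3.67024006 -0.86488594 35.92260824] stand [-10.30815612 -36.20648269 213.64594175]
9577
-180.0 [-65.7  -4.6 138. ] -160.0 [-57.8 -30.9 138. ] -140.0 [-47.  -43.8 138. ] -120.0 [-23.5 -56.1 136.9] -100.0 [-15.1 -57.2 136. ] -80.0 [  4.1 -50.8 116.7] -60.0 [ 29.5 -35.9 112.3] -40.0 [ 46.5 -19.1 138.3] -20.0 [ 46.6 -16.7 138.2] 0.0 [ 49.8   5.9 138.5] 20.0 [ 41.8  26.5 138.4] 40.0 [ 24.1  43.9 130.6] 60.0 [  5.1  52.9 132.7] 80.0 [-10.9  68.7 165. ] 100.0 [-34.3  51.2 138.8] 120.0 [-36.1  50.2 139.2] 140.0 [-51.7  37.7 139.2] 160.0 [-61.7  18.1 138.5] 
-40 [-30.4  39.6 215.6] 217.5
-30 [-25.9  40.9 215.9] 235.8
-20 [-14.4  39.2 205.6] 230.0
-10 [ -9.1 -36.7 198.7] 215.2
0 [  6.8  40.1 199.4] 201.7
10 [ 15.8  40.  200.1] 270.0
20 [ 25.   39.9 205.1] 210.0
30 [ 35.   39.8 210.8] 215.3
40 [ 45.1  39.9 216.5] 220.9
50 [ 55.   39.9 222.1] 227.3
```

Contact relieved 5 mm back, so it was the gripper brushing the shelf edge. The bar is at x ≈ -8 mm, still over the flat valley, basket level. Lowering straight down from here.

Emit:
servo_tool(steps="1.8 -0.9 0 0 0 0; 1.8 -1 0 0 0 0; 0 0 0 0 0 0; 0 0 0 0 0 0; 0 0 0 0 0 0")

```text
t: 23.48
tcp_pos: [551.5, -297.7, 207.2]
tcp_rot: [[0.295, 0.545, -0.785], [-0.369, -0.692, -0.62], [-0.881, 0.473, -0.003]]
contact_force: [3.6, -3.5, -1.1]
grip_width: 10.1
```

Emit:
servo_tool(steps="0.9 -0.5 0 0 0 0; 0 0 0 0 0 0; 0.9 -0.5 0 0 0 0; 0 0 0 0 0 0; 0 0 0 0 0 0")

```text
t: 24.1
tcp_pos: [552.0, -298.1, 206.4]
tcp_rot: [[0.297, 0.545, -0.785], [-0.37, -0.692, -0.62], [-0.88, 0.474, -0.003]]
contact_force: [2.6, -4.0, 5.6]
grip_width: 9.9
```

Landed (+6 N). Release.

Emit:
servo_tool(steps="-0.8 0.4 0 0 0 0; 0 0 0 0 0 0; 0 0 0 0 0 0; 0 0 0 0 0 0; 0 0 0 0 0 0", jaw=34)

```text
t: 24.72
tcp_pos: [550.2, -296.9, 204.7]
tcp_rot: [[0.292, 0.546, -0.785], [-0.368, -0.694, -0.619], [-0.883, 0.47, -0.002]]
contact_force: [0.2, 0.3, -0.8]
grip_width: 34.2
```

```bash
python3 - <<'E'
from h import *
s=ctrl.get_state(); print(s['contact_force'].round(1),s['tcp_pos'].round(1),s['grip_width'])
im,W=world('wrist'); save('s8',cv2.resize(im,(480,360)))
a=np.radians(-51.7); Rs=np.array([[np.cos(a),-np.sin(a),0],[np.sin(a),np.cos(a),0],[0,0,1]]); Q=(W-[555.5,-303,0])@Rs
p=(W-s['tcp_pos'])@s['tcp_rot']
b=(abs(p[...,1])<12)&(abs(p[...,0])<12)&(p[...,2]>25)&(p[...,2]<47)&(im.min(-1)>60); print('bar tool',np.median(p[b],0),'stand',np.median(Q[b],0))
E
```

```text
[ 0.2  0.3 -0.8] [ 550.2 -296.9  204.7] 34.23957206392193
bar tool [-3.03886891  2.4900535  35.67517043] stand [ -7.6734539  -36.06006061 208.83155392]
```

View pics/s8.png

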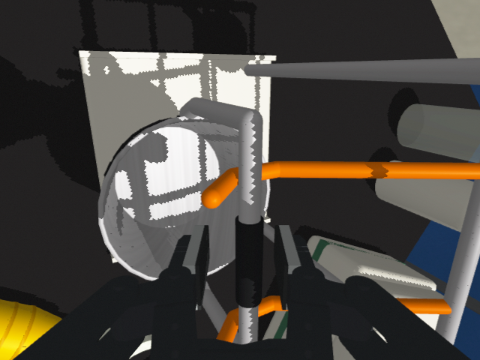

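Wrist view: bar lies on both prongs (at (245,170) and (240,310)), jaws clear on both sides. Back out along the tool axis.

Emit:
servo_tool(steps="-8 0 0 0 0 0; -20 -2 0 0 0 0; -35 -5 0 0 0 0; -45 -8 0 0 0 0; -45 -20 0 0 0 0")

```text
t: 25.4
tcp_pos: [486.4, -216.1, 325.9]
tcp_rot: [[0.294, 0.544, -0.785], [-0.369, -0.693, -0.619], [-0.882, 0.472, -0.003]]
contact_force: [1.0, -0.3, 0.5]
grip_width: 34.1
```

Emit:
servo_tool(steps="-30 -30 0 0 0 0; 0 0 0 0 0 0; 0 0 0 0 0 0; 0 0 0 0 0 0; 0 0 0 0 0 0")

```text
t: 26.02
tcp_pos: [461.4, -185.1, 335.1]
tcp_rot: [[0.291, 0.546, -0.786], [-0.368, -0.694, -0.619], [-0.883, 0.469, -0.001]]
contact_force: [-0.2, -0.4, -0.8]
grip_width: 34.1
```

```bash
python3 - <<'E'
from h import *
s=ctrl.get_state(); print(s['t'],s['contact_force'].round(1),s['tcp_pos'].round(1))
a=np.radians(-51.7); Rs=np.array([[np.cos(a),-np.sin(a),0],[np.sin(a),np.cos(a),0],[0,0,1]])
for k in range(3):
    im,W=world('wrist'); Q=(W-[555.5,-303,0])@Rs
    hsv=cv2.cvtColor(im,cv2.COLOR_RGB2HSV)
    b=(abs(Q[...,0]+3)<25)&(abs(Q[...,1])<75)&(Q[...,2]>203)&(Q[...,2]<225)&(hsv[...,1]<80); q=Q[b]
    L=cv2.fitLine(q[:,:2].astype(np.float32),cv2.DIST_HUBER,0,.01,.01).ravel()
    print(len(q),np.median(q,0).round(1),'dir',np.degrees(np.arctan2(L[1],L[0])).round(1),'y range',np.percentile(q[:,1],[1,99]).round(1))
    r=(np.hypot(Q[...,0],Q[...,1])<75)&(Q[...,2]>115)&(Q[...,2]<145)&(hsv[...,1]<80); q=Q[r]; 
    print(' rim x-,x+ top z',[np.percentile(q[sel][:,2],99).round(1) if sel.sum()>20 else None for sel in (q[:,0]<-45,q[:,0]>40,q[:,1]>45,q[:,1]<-45)])
im2,W2=world('scene'); hsv=cv2.cvtColor(im2,cv2.COLOR_RGB2HSV);H,S=hsv[...,0],hsv[...,1]
m=((H<6)|(H>174))&(S>130)&(W2[...,2]>85)&(W2[...,2]<100)&(W2[...,1]>200)&(W2[...,1]<300); print('wt',m.sum(),np.median(W2[m],0))
save('s9',np.vstack([cv2.resize(im,(400,300)),cv2.resize(im2[90:450,140:500],(400,300),interpolation=2)]))
E
```

```text
26.025 [-0.2 -0.4 -0.8] [ 461.4 -185.1  335.1]
2465 [ -8.4   5.5 208.7] dir 89.5 y range [-67.9  67.6]
 rim x-,x+ top z [np.float64(133.2), np.float64(132.1), np.float64(144.4), np.float64(143.5)]
2455 [ -8.4   6.  208.8] dir 89.7 y range [-68.1  67.6]
 rim x-,x+ top z [np.float64(133.2), np.float64(132.0), np.float64(144.1), np.float64(143.9)]
2461 [ -8.4   5.8 208.8] dir 89.6 y range [-68.1  67.6]
 rim x-,x+ top z [np.float64(133.1), np.float64(131.8), np.float64(144.5), np.float64(143.4)]
wt 94 [624.07308531 260.30701675  93.41332166]
```

View pics/s9.png

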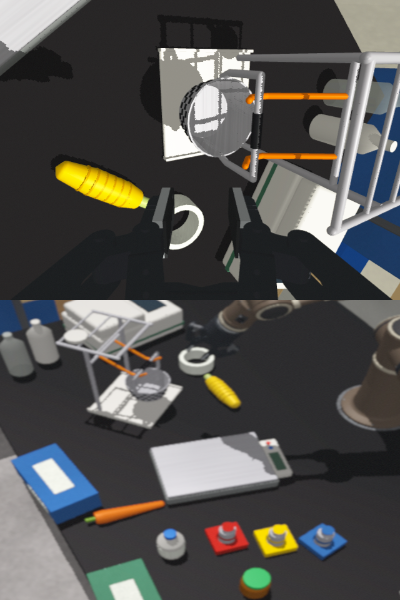

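```bash
python3 -c "
from workcell import ctrl
ctrl.job_done()"
```

```text
the job is handed in; nothing more can be done
```

I put the red weight back in the red well and hung the basket by its handle over both prongs of the hook. The job is handed in at about 26 s; no verdict is reported.

**Last checks**
- **Red weight:** its top is at z about 93 mm, against the 92 mm expected when fully down. From the wrist camera after release it was within about 1 mm of the hole centre. In the last scene-camera picture it read about 3 mm off in y, still inside the 6 mm limit. I did not measure its tilt separately.
- **Basket:** the bar is about 8 mm in front of the hook point (limit 22 mm) and centred sideways. It sits at about the right height, within 0.5° of the hook's direction. The rim is level to about 1 mm. Three pictures in a row gave the same values, so it is at rest.
- **Gripper and bystanders:** the gripper is well clear and touches nothing. The bystanders look undisturbed in the final picture, but I did not measure them.

**What went wrong on the way**
- The first grip on the basket, at 45° tilt, ran joint 4 into its limit. I released and gripped again at 28°.
- The gripper appears to have brushed the shelf edge with about 5 N, so I backed off about 5 mm. That is why the bar sits slightly forward of the hook point.

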